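# Take the drain plug out of the filter housing

### The job

Unscrew the winged drain plug from the front of its housing: turn it anticlockwise, as seen from the front, until its wing stands upright and the thread lets go, then draw it straight out. Set it down in the steel tray without dropping it, and leave it there.

Things in the scene. Friction and masses are not known exactly. Their poses are not given: they have to be found in the camera images.
- plug_wing (a point): Middle of the drain plug's black flat wing handle, where it is pinched across its 10 mm thickness. The wing is 34 mm wide along the plug's axis and reaches 62 mm out from it. Axes: x along the plug's axis into the housing, y across the wing's thickness, z out along the wing. From here the axis lies 42 mm down -z, the housing's front 28 mm ahead along x. Roll 0 = wing upright.
- plug: The plug itself, 150 g: steel disc 44 mm across on the housing's front, 20 mm brass shank 45 mm into the port. Origin on its axis at the front face; axes as the wing's. Starts tight, wing leaning 40 degrees right seen from the front (roll +0.70). Turns easily about x; a coarse part-turn thread lets go within 12 degrees of upright, with a stop about 13 degrees past it. Stays as turned.
- port (a point): Mouth of the winged plug's port, 95 mm above the worktop: centre of the hole in the front of a fixed aluminium housing 80 mm wide, 70 deep, 125 high plus a hose barb. x points level into it along the port's axis, z up; the plug comes out along -x, clear after 50 mm. The like housing beside it has a fixed round black knob in place of a wing.
- tray: Loose shallow steel tray, 210 mm along x, 190 along y, rim 18 mm high, walls and floor 3 mm, on the worktop left of the housings. Origin: centre of its underside, z up. The plug's disc reaches 22 mm below its axis: with the wing upright, the wing's middle is 67 mm above the worktop when the disc touches the tray floor; let go, the plug tips onto its side.

How it is judged (in metres and radians):
On the way, in this order (a step that is already met when the one before it is completed fails the run):
1. the plug is turned until its wing is upright (within 17 degrees), still in the port (angle between plug_wing's own z axis and vertical below 0.3 rad and x of plug_wing in the frame of port above -0.042 m and z of plug_wing in the frame of port above 0.03 m), for 0.05 s.
2. the plug is drawn clear: the middle of its wing at least 75 mm in front of the port (it starts 28 mm in front) (x of plug_wing in the frame of port below -0.075 m), for 0.05 s.
At the end, for the whole second after the job is handed in: The plug lies at rest in the tray, bearing on it: the middle of its wing is over the tray's floor, inside the walls (102 mm either side of centre along x, 92 mm along y), less than 80 mm above the worktop (x of plug_wing in the frame of tray between -0.102 and 0.102 m and y of plug_wing in the frame of tray between -0.092 and 0.092 m and height (world z) of plug_wing below 0.08 m and contact force between plug and tray above 0.4 N and linear speed of plug below 0.03 m/s); the robot touches nothing.
It fails at once if the plug is dropped (it falls free faster than 1 m/s, a drop of about 50 mm) (linear speed of plug above 1 m/s and contact force between plug and the fingers below 0.2 N).
It also fails if it takes over 50 s, if anything falls off the work surface, if the arm or the gripper's body presses on something with over 40 N, if the wrist force passes 120 N, or if a joint passes its speed limit or range.

### The arm

A 6-joint arm with a two-finger parallel gripper is mounted at the origin on a cart in front of the work surface, level with it; the furniture and walls round the work are solid. World frame = base frame: x ahead of the robot, y to its left, z up, the work surface at z = 0. Lengths are in m, angles in degrees, forces in N, time in s.
With the tool pointing down it reaches from about 0.375 to 0.75 m from the base axis. Payload 9 kg.
Tool frame: the origin (TCP) lies where the fingers leave the gripper's body, on its centre line; the fingertips stand 73 mm ahead of it and the grasp point (between the pads) lies 54 mm ahead of it (robot.tip_reach is the distance from the TCP to the fingertips, in m); z points along the fingers, y is the line along which they close (so a half turn about z gives the same grasp; the last joint's range is limited). The gripper opens to 85 mm and grips with 20 to 120 N. Pads are 22 mm wide; open, the fingers measure 114 mm over their backs; the gripper's body (76 mm by 85 mm) begins 54 mm behind the grasp point. The pads swing forward as they close: fully open they stand 13 mm farther back than shut.
Start: joints at [-85.926, 5.964, 5.575, 89.605, 0, 77.527], TCP at [0.171, -0.575, 0.304] pointing down, gripper open.
Joint ranges: [-171.21, 171.21], [-48.23, 106.86], [-62.78, 66.21], [-105.2, 120.99], [-86.42, 89.51], [-180, 180]. Speed limits (degrees/s): [127.2, 127.2, 147.25, 180, 180, 180].

### API

Orientations are given as [roll, pitch, yaw] about the fixed x, y, z axes, in that order (R = Rz(yaw) Ry(pitch) Rx(roll)).
In Python, from plant import robot gives the robot as it stands. Calls block until the motion is done:
- robot.move_pose(position, orientation): joint-space move of the TCP to a pose.
- robot.line_to(position, vel=0.15, rotation=None, guard=None): straight line of the TCP; rotation=None keeps the orientation; vel is the mean speed in m/s. With guard (N) it stops when the force on the tool has changed by that much, and returns True; else False.
- robot.goto_joints(angles): joint-space move.
- robot.set_gripper(opening): finger opening in m; the grip force is fixed at half the most; returns when the fingers have stopped.
- robot.pause(seconds).
- robot.ik(position, orientation): joint angles nearest the present ones, or None.
- robot.observe(): the state.
- robot.grab_frame(name): name is "scene" or "top" or "wrist"; returns the picture (400x640x3 uint8, blue, green, red); there is no depth.
- robot.get_calibration(name): a dict with "vertical_fov" (degrees; the focal length in pixels is half the picture's height over the tangent of half this angle, whatever the lens; pixels are square), "cx", "cy" (the principal point, pixels), "rvec" (rotation vector, rad) and "tvec" (3), from world to camera coordinates, as OpenCV has them. Camera axes: x right, y down, z forward; pixel columns grow to the right and rows downward; lengths in m; the calibration is good to about 2 mm. The wrist camera is an equidistant fisheye: a pixel r from the principal point sees the ray r / f radians off the axis. A picture is of the moment at which its call begins: read the wrist's pose just before it. get_calibration takes no time and is no camera call; for the wrist camera it gives the pose at the moment of the call.
A pose or a line that the arm cannot do raises robot.IKError and nothing moves.
- robot.job_done(): hands the job in; it is judged then, once.
The state is a dict: "time": time; "q": joint angles; "qvel": joint speeds; "joint_torque": joint torques, N m; "tool_pos": TCP position; "tcp_rot": TCP orientation; "ft_force": force on the tool from outside, world axes, zero at the start; "torque": the same for the moment, N m; "gripper_width": finger opening in m; "gripper_force": force on a finger pad.
Only numpy, scipy, OpenCV 4.12 (cv2) and the standard library are available. Lean on these libraries where they do the work, as an engineer would, in place of code of your own. Each camera call takes 0.05 s, during which the arm holds its last target. There are 200 camera calls.

## Working session

There is one attempt and no reset: what is moved stays moved. The work goes in short steps, each a Python script; the robot and the scene stay as the last script left them, time stands still between calls to the robot, and variables do not carry over. Pictures are saved under pics/ and viewed, at most 10 in all, crops included, and the job is handed in when it is done.

```bash
ls; mkdir -p pics
python3 - <<'E'
from plant import robot
import cv2,numpy as np
for n in("scene","top","wrist"):
    cv2.imwrite(f"pics/{n}0.png",robot.grab_frame(n)); c=robot.get_calibration(n)
    print(n,{k:np.round(v,4).tolist() for k,v in c.items()})
    R=cv2.Rodrigues(np.array(c["rvec"],float))[0];print(-R.T@np.array(c["tvec"]).ravel(),R[2])
o=robot.observe();print(o)
E
```

```text
pics
scene {'vertical_fov': 42.3668, 'cx': 319.9143, 'cy': 207.9053, 'rvec': [1.7603, -1.066, 0.7077], 'tvec': [-0.1974, 0.3048, 0.8658]}
[-0.50774615 -0.47624866  0.62994857] [ 0.81553682  0.4151282  -0.40319756]
top {'vertical_fov': 53.9568, 'cx': 319.9184, 'cy': 202.0727, 'rvec': [2.1665, -2.1363, 0.1881], 'tvec': [0.0523, 0.5181, 1.1102]}
[0.34177281 0.08275093 1.1747821 ] [ 0.15274342 -0.02018649 -0.98805969]
wrist {'vertical_fov': 65.7065, 'cx': 321.2311, 'cy': 199.291, 'rvec': [-2.3281, 1.7369, 0.247], 'tvec': [-0.5995, -0.0351, 0.3786]}
[ 0.23976373 -0.55411226  0.37343941] [-0.26743284 -0.079676   -0.96027674]
{'time': 0.15, 'q': array([-8.59255340e+01,  5.99047933e+00,  5.53864340e+00,  8.96061511e+01,
       -3.43649509e-04,  7.75273574e+01]), 'qvel': array([ 0.0241877 , -0.13141542,  0.13676354,  0.03644538, -0.1053603 ,
        0.06489464]), 'joint_torque': array([ 3.26699803e-03, -5.57356739e+01,  5.04006672e+01,  1.25580232e-02,
       -2.06326195e-04, -9.48165173e-07]), 'tool_pos': array([ 0.17088306, -0.57495943,  0.30331675]), 'tcp_rot': array([-1.79943307e+02, -1.21881267e-02,  1.65471028e+01]), 'ft_force': array([ 0.92522297, -0.60191827,  0.52002463]), 'torque': array([-0.00578181,  0.0412262 ,  0.0130362 ]), 'gripper_force': 0.0, 'gripper_width': 0.08559968505670446}
```

View pics/scene0.png

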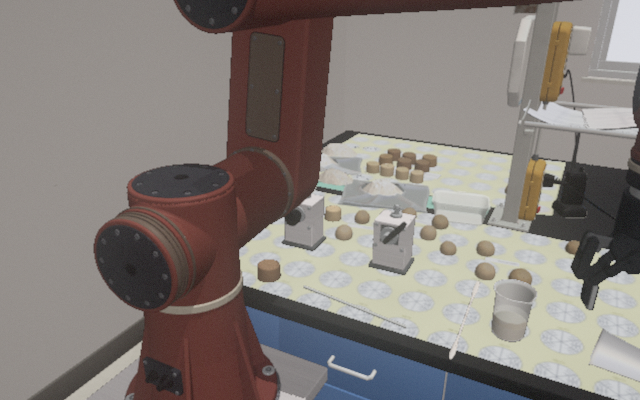

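View pics/top0.png

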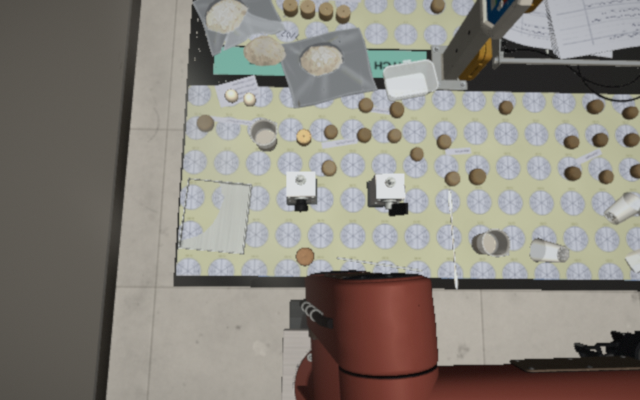

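Scene: winged housing at about (393,240), knob housing at (303,220). Top: winged housing at (388,188) with its wing at (398,209), and the tray at (215,215). I'll crop both for detail.

Run:
```python
import cv2,numpy as np
t=cv2.imread("pics/top0.png")[165:265,170:420];s=cv2.imread("pics/scene0.png")[195:280,350:430]
t=cv2.resize(t,None,fx=3.2,fy=3.2,interpolation=cv2.INTER_CUBIC)  # 800x320
s=cv2.resize(s,None,fx=3.2,fy=3.2,interpolation=cv2.INTER_CUBIC)
o=np.zeros((600,800,3),np.uint8);o[:320]=t;o[325:325+s.shape[0],:s.shape[1]]=s
cv2.imwrite("pics/crop1.png",o)
```

```text
(no output)
```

View pics/crop1.png

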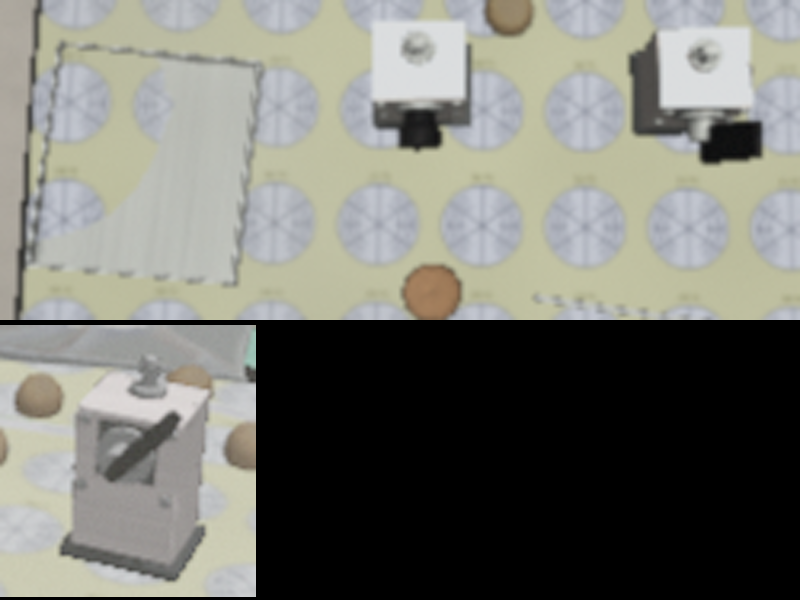

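Top crop: tray rim corners (60,45), (262,66), (235,284) and (25,265). Winged housing top corners (658,30), (750,28), (752,116) and (657,113). Wing at about (732,142).

```bash
cat > h.py <<'E'
import cv2,numpy as np
from plant import robot
def ray(name,uv,c=None):
    c=c or robot.get_calibration(name); f=200/np.tan(np.radians(c["vertical_fov"])/2)
    R=cv2.Rodrigues(np.array(c["rvec"],float))[0]; t=np.array(c["tvec"],float).ravel()
    d=np.array([(uv[0]-c["cx"])/f,(uv[1]-c["cy"])/f])
    if name=="wrist":
        r=np.hypot(*d); d=np.r_[d*np.sin(r)/max(r,1e-9),np.cos(r)]
    else: d=np.r_[d,1]
    return -R.T@t, R.T@(d/np.linalg.norm(d))
def onz(name,uv,z,c=None):
    o,d=ray(name,uv,c); return o+d*(z-o[2])/d[2]
def st(): 
    o=robot.observe(); print(round(o["time"],2),np.round(o["tool_pos"],4),np.round(o["tcp_rot"],1),"F",np.round(o["ft_force"],1),"T",np.round(o["torque"],2),"g",round(o["gripper_width"],4),round(o["gripper_force"],1))
    return o
E
python3 - <<'E'
from h import *
f=lambda p:(p[0]/3.2-.34+170,p[1]/3.2-.34+165)
for z,ps in((.018,[(60,45),(262,66),(235,284),(25,265)]),(.125,[(658,30),(750,28),(752,116),(657,113)]),(.127,[(732,142)]),(.125,[(373,20),(466,20),(467,102),(373,98)])):
    P=np.array([onz("top",f(p),z) for p in ps]);print(P.round(4).tolist(),P.mean(0).round(4))
# scene front view points: crop origin (350,195)
g=lambda p:(p[0]/3.2-.34+350,(p[1]-325)/3.2-.34+195)
for p,z in(((75,407),.125),((187,425),.125),((107,380),.125),((208,400),.125)):print(onz("scene",g(p),z).round(4))
E
```

```text
[[0.5849, 0.4525, 0.018], [0.5681, 0.2641, 0.018], [0.366, 0.2807, 0.018], [0.3807, 0.4712, 0.018]] [0.4749 0.3671 0.018 ]
[[0.5843, -0.0896, 0.125], [0.5874, -0.1689, 0.125], [0.5109, -0.1691, 0.125], [0.5122, -0.0881, 0.125]] [ 0.5487 -0.1289  0.125 ]
[[0.4881, -0.1512, 0.127]] [ 0.4881 -0.1512  0.127 ]
[[0.5888, 0.1544, 0.125], [0.5902, 0.0751, 0.125], [0.5191, 0.0732, 0.125], [0.5212, 0.1527, 0.125]] [0.5548 0.1139 0.125 ]
[ 0.5092 -0.0966  0.125 ]
[ 0.5191 -0.1774  0.125 ]
[ 0.565  -0.0999  0.125 ]
[ 0.5668 -0.1776  0.125 ]
```

```bash
cat >> h.py <<'E'
AX=np.array([.484,-.129,.095])   # wing's x, axis y, z
def pose(a,r,ax=None,yaw=0,dx=0):
    """TCP pose at radius r from the axis, leaning a deg to the right"""
    ax=AX if ax is None else ax; s=np.radians(a)
    p=ax+r*np.array([0,-np.sin(s),np.cos(s)])+[dx,0,0]
    rot=[180+a-360,0,0] if yaw==0 else [180-a,0,180]
    return p.tolist(),rot
E
python3 - <<'E'
from h import *
for yaw in(0,180):
    for a,r in((40,.176),(40,.096),(0,.096)):
        q=robot.ik(*pose(a,r,yaw=yaw));print(yaw,a,r,None if q is None else np.round(q,1))
q=[robot.ik(*pose(40,.176,yaw=y)) for y in(0,180)]
q0=robot.observe()["q"]
y=min((i for i in(0,1) if q[i] is not None),key=lambda i:abs(q[i]-q0).max());print("use",y*180)
robot.move_pose(*pose(40,.176,yaw=y*180));robot.pause(.2);st()
np.save("wc.npy",robot.get_calibration("wrist"),allow_pickle=True)
cv2.imwrite("pics/wrist1.png",robot.grab_frame("wrist"))
E
```

```text
0 40 0.176 [-50.9  24.1  10.9 109.9  23.9 121.9]
0 40 0.096 [-4.770e+01  2.040e+01  1.000e-01  1.014e+02  2.560e+01  1.249e+02]
0 0 0.096 [-29.9 -11.  -22.7  78.3   0.  150.1]
180 40 0.176 [-50.9  24.1  10.9 109.9  23.9 -58.1]
180 40 0.096 [-4.770e+01  2.040e+01  1.000e-01  1.014e+02  2.560e+01 -5.510e+01]
180 0 0.096 [-29.9 -11.  -22.7  78.3   0.  -29.9]
use 0
2.12 [ 0.4838 -0.2427  0.2301] [-140.   -0.   -0.] F [ 0.5 -0.3  0. ] T [-0.61 -0.02  0.01] g 0.0856 0.0
```

View pics/wrist1.png

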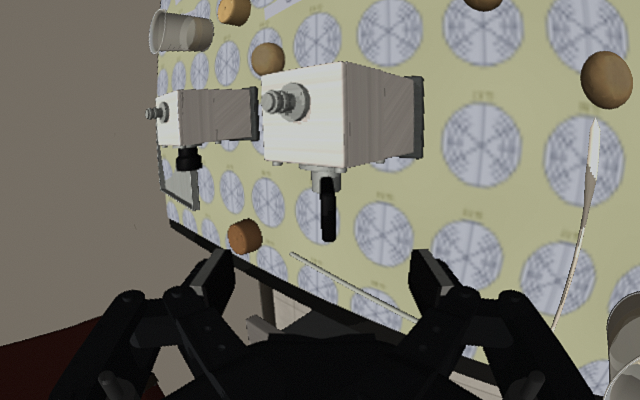

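Wrist view: the wing is nearly edge-on, from about (328,180) to (328,241), between the fingers and well clear of them. I'll measure it on the plane of the wing's tip. I'll also flip the wrist half a turn, so joint 6 stays in range later and the camera stays away from the housing.

Run:
```python
from h import *
c=np.load("wc.npy",allow_pickle=True).item(); im=cv2.imread("pics/wrist1.png")
m=(im.max(2)<45).astype(np.uint8); m[:175]=0;m[245:]=0;m[:,:300]=0;m[:,360:]=0
for v in range(176,246,5):
    x=np.flatnonzero(m[v]); print(v,(x.min(),x.max(),im[v,x.min():x.max()+1].max(2).tolist()) if len(x) else None)
s=np.radians(40); n=np.array([0,-np.sin(s),np.cos(s)]); yv=np.array([0,np.cos(s),np.sin(s)])
def tip(uv,r=.062):
    o,d=ray("wrist",uv,c); P=o+d*((r-(o-AX)@n)/(d@n)); return (P[0]-AX[0],(P-AX)@yv,P.round(4))
for uv in((323,185),(335,185),(323,238),(335,238)):print(uv,tip(uv))
# housing front top edge at z .125
for uv in((262,157),(344,167)):print(onz("wrist",uv,.125,c).round(4))
```

```text
Traceback (most recent call last):
numpy.exceptions.AxisError: axis 2 is out of bounds for array of dimension 2
```

Run:
```python
from h import *
c=np.load("wc.npy",allow_pickle=True).item(); im=cv2.imread("pics/wrist1.png")
m=(im.max(2)<45).astype(np.uint8); m[:175]=0;m[245:]=0;m[:,:300]=0;m[:,360:]=0
for v in range(176,246,5):
    x=np.flatnonzero(m[v]); print(v,(x.min(),x.max()) if len(x) else None,end=" ")
s=np.radians(40); n=np.array([0,-np.sin(s),np.cos(s)]); yv=np.array([0,np.cos(s),np.sin(s)])
def tip(uv,r=.062):
    o,d=ray("wrist",uv,c); P=o+d*((r-(o-AX)@n)/(d@n)); return (round(P[0]-AX[0],4),round((P-AX)@yv,4),P.round(4))
print()
for uv in((323,182),(335,182),(323,240),(335,240)):print(uv,tip(uv))
for uv in((262,157),(344,167)):print(onz("wrist",uv,.125,c).round(4))
```

```text
176 (np.int64(340), np.int64(340)) 181 (np.int64(321), np.int64(332)) 186 (np.int64(321), np.int64(333)) 191 (np.int64(321), np.int64(334)) 196 (np.int64(320), np.int64(334)) 201 (np.int64(321), np.int64(335)) 206 (np.int64(321), np.int64(335)) 211 (np.int64(321), np.int64(335)) 216 (np.int64(321), np.int64(335)) 221 (np.int64(321), np.int64(335)) 226 (np.int64(321), np.int64(335)) 231 (np.int64(322), np.int64(335)) 236 (np.int64(322), np.int64(335)) 241 (np.int64(325), np.int64(332)) 
(323, 182) (np.float64(0.0291), np.float64(-0.0011), array([ 0.5131, -0.1697,  0.1418]))
(335, 182) (np.float64(0.0291), np.float64(-0.0084), array([ 0.5131, -0.1753,  0.1371]))
(323, 240) (np.float64(-0.0093), np.float64(-0.0012), array([ 0.4747, -0.1697,  0.1418]))
(335, 240) (np.float64(-0.0093), np.float64(-0.0089), array([ 0.4747, -0.1757,  0.1368]))
[ 0.5197 -0.0913  0.125 ]
[ 0.5206 -0.1732  0.125 ]
```

Wing centre is about x=0.491 and axis y about -0.131. I'll go in and grip.

```bash
sed -i 's/^AX=.*/AX=np.array([.489,-.1315,.095])/' h.py
python3 - <<'E'
from h import *
q=robot.observe()["q"].copy(); q[5]-=180; robot.goto_joints(q)
p,r=pose(41,.176,yaw=180); robot.line_to(p,rotation=r)
p,r=pose(41,.097,yaw=180); print(robot.line_to(p,vel=.08,guard=12)); st()
robot.set_gripper(0); st()
cv2.imwrite("pics/scene2.png",robot.grab_frame("scene")); 
s=robot.grab_frame("scene")[180:280,330:460]; cv2.imwrite("pics/c2.png",cv2.resize(s,None,fx=5,fy=5,interpolation=cv2.INTER_CUBIC))
E
```

```text
False
6.21 [ 0.4891 -0.1955  0.1686] [139.   0. 180.] F [-0.1 -1.2  0.9] T [-0.61  0.02  0.  ] g 0.0854 0.0
6.88 [ 0.4889 -0.1953  0.1682] [ 139.   -0. -180.] F [-1.8 -2.1  0.2] T [-0.95  0.29  0.2 ] g 0.0095 60.1
```

View pics/c2.png

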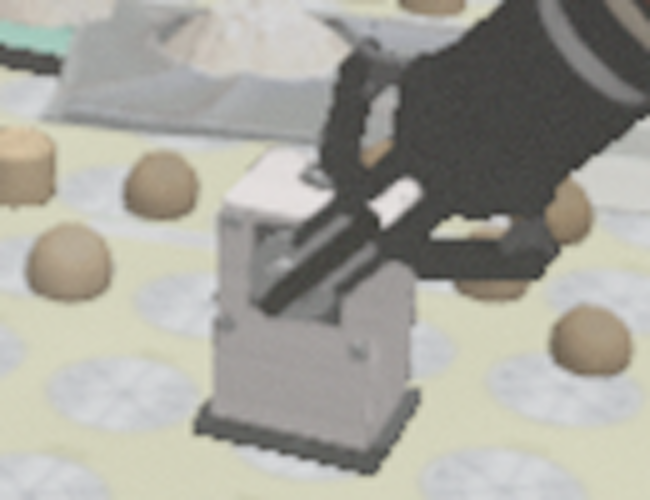

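The gripper holds the wing (at about (320,260) in the crop), width 9.5 mm and low forces. Next I turn it in small steps.

Run:
```python
from h import *
for a in (36,30,24,18,12,6,2,-1):
    p,r=pose(a,.097,yaw=180); robot.line_to(p,vel=.06,rotation=r); o=st()
    if np.linalg.norm(o["ft_force"])>60: print("stop");break
```

```text
7.28 [ 0.489  -0.1884  0.174 ] [ 144.1    0.  -179.9] F [-2.  -3.2  1.5] T [-0.96  0.52  0.29] g 0.0095 60.6
7.59 [ 0.4889 -0.18    0.1792] [ 150.    0. -180.] F [-3.2 -3.5  4. ] T [-0.83  0.61  0.39] g 0.0093 60.7
7.91 [ 0.4889 -0.171   0.1837] [ 156.    0. -180.] F [-3.7 -4.   3.6] T [-0.81  0.6   0.27] g 0.0092 60.8
8.22 [ 0.4889 -0.1616  0.1872] [ 161.9    0.  -180. ] F [-3.5 -3.4  2.6] T [-0.83  0.58  0.19] g 0.0093 60.8
8.54 [ 0.4889 -0.1519  0.1897] [ 167.9   -0.  -179.9] F [-3.  -4.   3.8] T [-0.86  0.58  0.03] g 0.0091 60.8
8.86 [ 0.4889 -0.142   0.1911] [ 173.8   -0.  -179.9] F [-3.  -4.   3.3] T [-0.84  0.58  0.01] g 0.0097 60.7
9.12 [ 0.4889 -0.1353  0.1915] [ 1.778e+02 -1.000e-01 -1.799e+02] F [-3.5 -3.5  4.1] T [-0.86  0.54 -0.08] g 0.0095 60.7
9.38 [ 0.4889 -0.1304  0.1916] [-1.792e+02 -1.000e-01 -1.800e+02] F [-3.7 -4.2  3.4] T [-0.95  0.47 -0.14] g 0.0093 60.7
```

Low forces throughout and the wing is upright. Now I draw it out.

Run:
```python
from h import *
robot.pause(.15)
p=robot.observe()["tool_pos"]
for dx in (-.01,-.025,-.045,-.075):
    g=robot.line_to((p+[dx,0,0]).tolist(),vel=.06,guard=25); st()
    if g: print("guard");break
s=robot.grab_frame("scene")[150:290,330:490]; cv2.imwrite("pics/c3.png",cv2.resize(s,None,fx=4,fy=4,interpolation=cv2.INTER_CUBIC))
```

```text
9.84 [ 0.4786 -0.1305  0.1914] [-179.1   -0.   180. ] F [-2.4 -1.4  3.3] T [-0.24  0.37  0.03] g 0.0093 60.6
10.24 [ 0.4635 -0.1304  0.1912] [-179.   -0.  180.] F [-1.5 -0.9  0.8] T [-0.39  0.28 -0.05] g 0.0092 60.1
10.72 [ 0.4438 -0.1303  0.1914] [-179.    0.  180.] F [-0.6 -0.9 -2.1] T [ 0.09  0.01 -0.03] g 0.0093 59.8
11.38 [ 0.414  -0.1306  0.1917] [-179.    0.  180.] F [ 0.2 -0.3 -1.5] T [-0.01  0.03  0.  ] g 0.0092 59.8
```

View pics/c3.png

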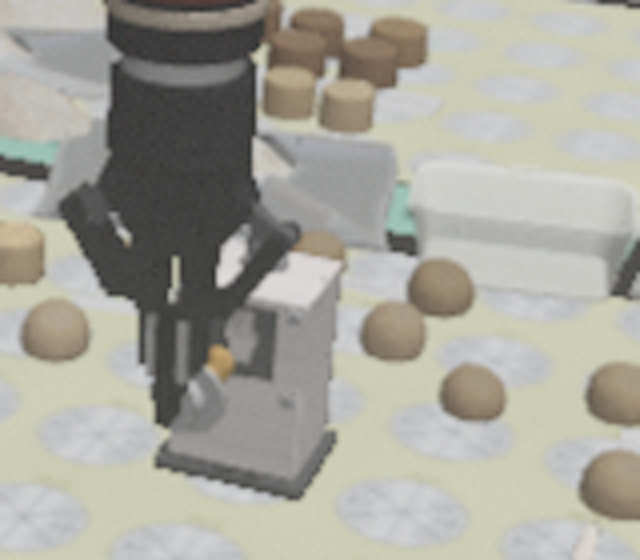

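The plug is clear, with the brass shank at about (220,360). Next I lift, carry it to the tray and lower it under guard.

Run:
```python
from h import *
p=robot.observe()["tool_pos"]
robot.line_to([p[0],p[1],.32],vel=.12)
robot.line_to([.448,.367,.32],vel=.2,rotation=[180,0,180]); st()
robot.line_to([.448,.367,.15],vel=.12); robot.pause(.3); st()
cv2.imwrite("pics/top4.png",cv2.resize(robot.grab_frame("top")[150:280,160:330],None,fx=4,fy=4,interpolation=cv2.INTER_CUBIC))
print(robot.line_to([.448,.367,.117],vel=.02,guard=4)); st()
```

```text
15.28 [0.4481 0.3666 0.3201] [-180.    0.  180.] F [-0.1  0.  -2.1] T [-0.01  0.06 -0.02] g 0.0094 59.8
17.15 [0.4481 0.3671 0.1502] [180.   0. 180.] F [-0.5  0.5 -3.2] T [-0.03  0.08  0.02] g 0.0092 59.8
True
18.48 [0.4479 0.367  0.1216] [-180.   -0. -180.] F [-0.2 -0.3  4.9] T [-0.    0.04 -0.01] g 0.009 60.9
```

View pics/top4.png

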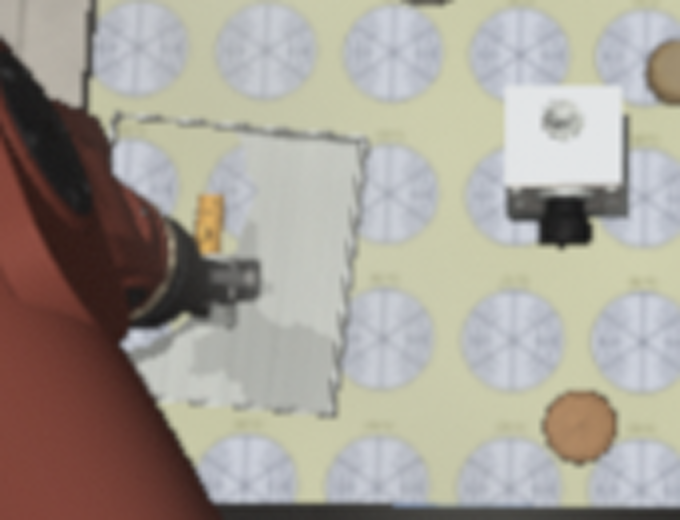

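It touched at the expected height inside the tray. I release in stages so the plug tips gently.

Run:
```python
from h import *
for w in(.02,.035,.05,.065,.085): robot.set_gripper(w); robot.pause(.2)
st()
robot.line_to([.448,.367,.20],vel=.04); robot.pause(.3)
robot.line_to([.448,.367,.32],vel=.15); st()
robot.line_to([.42,.0,.35],vel=.25); robot.pause(.5); st()
cv2.imwrite("pics/top5.png",cv2.resize(robot.grab_frame("top")[150:280,160:330],None,fx=4,fy=4,interpolation=cv2.INTER_CUBIC))
```

```text
20.98 [0.4472 0.3666 0.1205] [-1.799e+02 -1.000e-01 -1.800e+02] F [-0.  -0.4  0.1] T [-0.03  0.    0.07] g 0.0845 0.0
24.37 [0.4478 0.3669 0.319 ] [-179.9   -0.2 -180. ] F [-0.5  1.3 -0. ] T [ 0.06  0.05 -0.01] g 0.085 0.0
26.49 [4.2e-01 1.0e-04 3.5e-01] [-1.799e+02 -1.000e-01 -1.800e+02] F [ 0.2 -0.6 -0.1] T [ 0.06 -0.03 -0.02] g 0.085 0.0
```

View pics/top5.png

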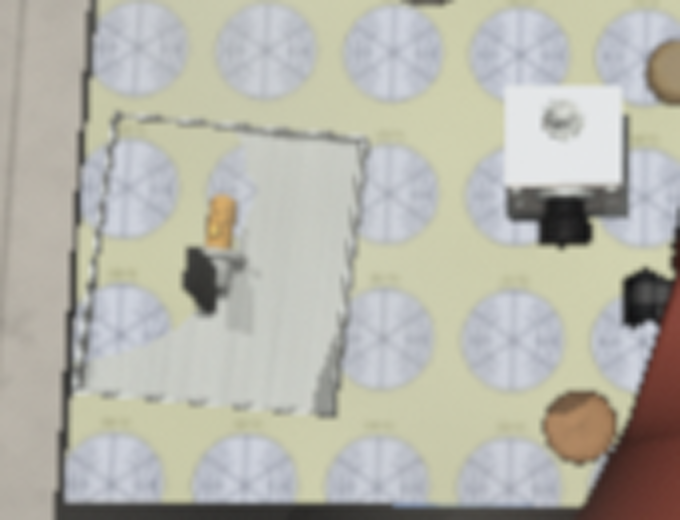

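The plug lies on its side well inside the tray, with its wing at about (203,280), and the arm is clear.

```bash
python3 -c "
from plant import robot
robot.pause(1.0); print(robot.job_done())"
```

```text
the job is handed in; nothing more can be done
None
```

I unscrewed the drain plug, drew it straight out and set it down in the tray, where it lies on its side well inside the walls; the job was handed in at about 27.5 s of the 50 s allowed, and no verdict came back.

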